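# Hold a shade sample cell in the light path

## Robot

A 6-joint arm with a two-finger parallel gripper is mounted at the origin on the work surface. World frame = base frame: x ahead of the robot, y to its left, z up, the work surface at z = 0. Lengths are in mm, angles in rad, forces in N, time in s.
With the tool pointing down it reaches from about 275 to 1000 mm from the base axis. Payload 8.4 kg.
Tool frame: the origin (TCP) lies at the very end of the fingers, on their centre line; the grasp point (between the pads) lies 19 mm behind it; z points along the fingers, y is the direction in which the jaws open and shut (so a half turn about z gives the same grasp; the last joint's range is limited). The gripper opens to 85 mm and grips with 20 to 120 N. Pads are 22 mm wide; open, the fingers measure 114 mm over their backs; the gripper's body (76 mm by 85 mm) begins 54 mm behind the grasp point. The pads swing forward as they close: fully open they stand 13 mm farther back than shut.
Start: joints at [1.32, 0.353, 1.633, -0, 1.155, -0.002], TCP at [153.899, 605.758, 231.281] pointing down, gripper open.
Joint ranges: [-2.63, 2.63], [-0.92, 2.1], [0.06, 2.66], [-1.3, 4.44], [0, 2.69], [-3.02, 3.02]. Speed limits (rad/s): [2.22, 2.22, 2.79, 3.14, 3.14, 3.14].

## Interface

Orientations are given as [roll, pitch, yaw] about the fixed x, y, z axes, in that order (R = Rz(yaw) Ry(pitch) Rx(roll)).
In Python, from rig import r gives the robot as it stands.
- The arm moves only by the tool jog_arm, never from a script. Its argument "moves" is a list of rows, each an object with "grip": the gripper command: -1 is fully open, 1 is shut, values between are in proportion; "translation": the shift along the tool's x, y, z in m, a list of three; "twist": the turn, a rotation vector about the tool's x, y, z in rad, a list of three. In form: [{"grip": grip, "translation": [dx, dy, dz], "twist": [ax, ay, az]}, ...]. A call has 1 to 10 rows; each row shifts and turns the commanded pose from where the row before left it, along the tool's axes as they then stand; what a row does not reach is not made up. A row lasts 1/12 s, in which the tool goes at most 41.7 mm and 7.16 degrees, less where a joint would pass 70% of its speed; a pose out of reach is approached as far as the arm can. A call with a gripper value outside its range is refused whole. The fingers move at their own pace and stop on an object; "squeeze" is the grip in N (left out, the last holds). Time passes only in rows, so rows that do not move let the fingers close. It gives the time, the measured TCP pose, the force and the opening at its end, in the units of the state.
- r.sense(): the state, without advancing time (a new reading comes with each control period).
- r.grab_frame(name): name is "scene" or "top"; returns (picture, depth): 420x560x3 uint8, red, green, blue; 420x560 float32, mm along the optical axis (not along the pixel's ray), 0 where there is no reading.
- r.calibration(name): a dict with "fx", "fy", "cx", "cy" (pixels), "k1" (the pictures are not rectified: a ray, as slopes to the right and down, at radius r is drawn at 1 + k1 r^2 times it, then the intrinsics apply), "R" (3x3) and "t" (3): a world point X has camera coordinates R X + t. Camera axes: x right, y down, z forward; pixel columns grow to the right and rows downward; lengths in mm; the calibration is good to about 2 mm. A picture is of the moment at which its call begins. calibration takes no time and is no camera call.
- r.sign_off(): hands the job in, once; it reports no verdict.
The state is a dict: "clock": time; "qpos": joint angles; "qvel": joint speeds; "joint_efforts": joint torques, N m; "eef_pos": TCP position; "tcp_rot": TCP orientation; "contact_force": force on the tool from outside, world axes, zero at the start; "wrist_torque": the same for the moment, N m; "opening": opening from 0.0 (shut) to 1.0 (fully open).
Only numpy, scipy, OpenCV 4.12 (cv2) and the standard library are available. Lean on these libraries where they do the work, as an engineer would, in place of code of your own. Each camera call takes 0.05 s, during which the arm holds its last target.

## Task

Slide the red shade bar out of the rack and all the way down into the glass sample cell while the cell sits on its stand. Then grip the cell by its two frosted faces only, lift it off the stand with the bar inside, and finish while still holding it upright and steady in the light beam of the station, midway between lamp and reader, clear faces square to the beam and the beam going through the middle of the cell. Fingers must never touch the clear faces, the cell and bar must not touch the station, and the other two bars, the spool and the pin tin are to be left where they are.

Things in the scene. Friction and masses are not known exactly. Their poses are not given: they have to be found in the camera images.
- bar_red: Red shade bar with black grip tab, upright in one of the rack's three slots (which one varies). Origin: centre of underside, z up. 27 (x) x 13 (y) x 60 mm high, the lowest 6 mm stepped in to 23 x 9 mm at the foot; on top the tab 16 (x) x 12 (y) mm, from 60 to 82 mm above the origin. Same after a half turn. About 40 g.
- bar_blue: Blue bar, same shape and frame as the red one, in another slot; leave alone.
- bar_green: Green bar, same shape and frame as the red one, in another slot; leave alone.
- rack: Fixed wooden block 60 (its x) x 180 (its y) x 30 mm high, origin at the centre of its underside. Three slots 30 (x) x 16 (y) mm at y = -60, 0 and +60 mm, 25 mm deep (slot floor 5 mm above the table). The bars stand in it with their x along the rack's x.
- cell: Loose open-topped sample cell on the stand; origin at centre of underside, z up. 40 (x) x 24 (y) x 62 mm high, about 100 g. Faces towards its +x and -x are frosted white, 24 mm wide: grip here; faces towards +y and -y are clear. Opening 30 (x) x 16 (y) mm, inner floor 4 mm above origin: the bar has 1.5 mm play each side and, fully in, its origin is 4 mm above the cell's. Same after a half turn.
- cell_clear: The two clear windows of the cell (the faces along its +y and -y), part of the cell, same origin and axes as the cell. Fingers must not touch them.
- cell_mid (a point): Middle of the cell, 34 mm above its underside on its axis; this is to be on the beam. Axes as the cell.
- stand: Fixed grey stand 80 (x) x 64 (y) mm, origin at the centre of its underside. The cell stands on its 6 mm thick floor inside a rim that rises to 12 mm above the table, with 1.5 mm play on each side, cell x along stand x.
- station: Fixed light station; origin at centre of underside. Base plate 90 (x) x 240 (y) x 12 mm; two beige towers 70 (x) x 45 (y) mm, 140 mm high: lamp at +y (bright lens, orange knob), reader at -y (dark lens, dark screen). Inner tower faces at y = +70 and -70 mm, lens rings 4 mm out. The beam, a faint thin yellow line, runs along its y at x = 0, 110 mm above the table.
- beam_mid (a point): The middle of the light beam, half way between lamp and reader, 110 mm above the table. Axes as the station: y along the beam, z up.
- spool: Dark red thread spool, 40 mm across, 50 mm high, loose, origin at the centre of its underside; leave alone.
- pin_tin: Round pin tin with blue lid, 70 mm across, 26 mm high, loose, origin at the centre of its underside; leave alone.
Mind the look-alikes: they are no part of the job. Leave any black or yellow look-alike of the cell alone.

How it is judged (in metres and radians):
On the way, in this order (a step that is already met when the one before it is completed fails the run):
1. the red bar is fully down in the cell, the cell still on its stand (z of bar_red in the frame of cell between 0 and 0.008 m and x of bar_red in the frame of cell between -0.005 and 0.005 m and y of bar_red in the frame of cell between -0.005 and 0.005 m and horizontal distance between cell and stand below 0.006 m and height (world z) of cell below 0.012 m), for 0.2 s.
2. the cell is lifted off the stand by the fingers, bar inside (z of bar_red in the frame of cell between 0 and 0.008 m and x of bar_red in the frame of cell between -0.005 and 0.005 m and y of bar_red in the frame of cell between -0.005 and 0.005 m and height (world z) of cell above 0.03 m and contact force between the fingers and cell above 1 N), for 0.2 s.
At the end, for the whole second after the job is handed in: Fingers hold the cell, red bar fully inside (within 4 mm), clear of the station and still. Cell middle within 9 mm of the beam sideways, 12 mm in height, 25 mm of half way along it; square to the beam and upright within 0.15 rad. Other bars, spool and tin within 20 mm of their starts (z of bar_red in the frame of cell between 0 and 0.008 m and x of bar_red in the frame of cell between -0.005 and 0.005 m and y of bar_red in the frame of cell between -0.005 and 0.005 m and x of cell_mid in the frame of beam_mid between -0.009 and 0.009 m and y of cell_mid in the frame of beam_mid between -0.025 and 0.025 m and z of cell_mid in the frame of beam_mid between -0.012 and 0.012 m and angle between the y axis of cell and the y axis of station, either way round below 0.15 rad and angle between cell's own z axis and vertical below 0.15 rad and linear speed of cell below 0.02 m/s and angular speed of cell below 0.2 rad/s and contact force between the fingers and cell above 1 N and contact force between cell and station below 0.1 N and distance of each of bar_blue, bar_green, spool, pin_tin from where it was at the start of the episode below 0.02 m); the arm keeps its last pose, push and grip.
It fails at once if the fingers touch the clear faces of the cell (contact force between the fingers and cell_clear above 0.5 N).
It fails at once if the cell or bar touches the station (contact force between any of cell, bar_red and station above 1 N).
It fails at once if another bar, the spool or the pin tin is moved more than 20 mm (distance of any of bar_blue, bar_green, spool, pin_tin from where it was at the start of the episode above 0.02 m).
It also fails if it takes over 58 s, if anything falls off the work surface, if the arm or the gripper's body presses on something with over 40 N, if the wrist force passes 120 N, or if a joint passes its speed limit or range.

## Working session

There is one attempt and no reset: what is moved stays moved. The work goes in short steps, Python scripts to look and compute and a tool call to move; the robot and the scene stay as the last step left them, time stands still between calls to the robot, and variables do not carry over. Pictures are saved under pics/ and viewed, and the job is handed in when it is done.

Besides the shell and the picture viewer there is one more tool, called as a command line: name --argument value ..., lists and objects as JSON in quotes. jog_arm: Moves the arm, as the interface text tells. Its arguments: {"type":"object","properties":{"moves":{"type":"array"},"squeeze":{"type":"number"}},"required":["moves"]}

```bash
ls; mkdir -p pics; python3 - <<'E'
from rig import r
import cv2,numpy as np,pickle
print(r.sense())
d={}
for n in("scene","top"):
    p,z=r.grab_frame(n);c=r.calibration(n);d[n]=(p,z,c)
    cv2.imwrite(f"pics/{n}0.png",p[...,::-1]);print(n,c,(z==0).mean())
pickle.dump(d,open("f0.pkl","wb"))
E
```

```text
pics
{'clock': 0.0, 'qpos': array([ 1.31962592e+00,  3.53645438e-01,  1.63418134e+00,  1.80670005e-05,
        1.15519278e+00, -2.40538236e-03]), 'qvel': array([ 0.00101844, -0.0005396 , -0.00240631, -0.0009584 , -0.00015069,
        0.00175842]), 'joint_efforts': array([-9.53166455e-04, -6.05247188e+01, -3.42071378e+01,  3.01471061e-05,
        9.26936249e-03, -5.29559799e-06]), 'eef_pos': array([153.75257339, 605.27538784, 230.54317798]), 'tcp_rot': array([-3.14016579e+00, -1.99507863e-05,  2.89282031e+00]), 'contact_force': array([-0.20982402, -0.99939139,  1.53154318]), 'wrist_torque': array([ 0.07257906, -0.04215832, -0.03759512]), 'opening': 1.0008922896928798}
scene {'fx': 402.71063484440015, 'fy': 402.71063484440015, 'cx': 279.4234915289542, 'cy': 213.11797196298008, 'k1': -0.054460779370324376, 'R': array([[ 0.59785143,  0.80155891, -0.00877366],
       [ 0.54864031, -0.41714019, -0.72456047],
       [-0.58443775,  0.42836593, -0.68915539]]), 't': array([-354.6967745 , -278.63445763, 1265.66336218])} 0.004149659863945578
top {'fx': 386.5353993447281, 'fy': 386.5353993447281, 'cx': 275.3928624249451, 'cy': 211.74299669174195, 'k1': -0.10731171634707203, 'R': array([[-0.01594506, -0.99956705,  0.02472783],
       [-0.98423072,  0.01133342, -0.17652604],
       [ 0.17616936, -0.02715261, -0.98398531]]), 't': array([ -4.45982449, 633.35568131, 801.91926792])} 0.003822278911564626
```

View pics/scene0.png

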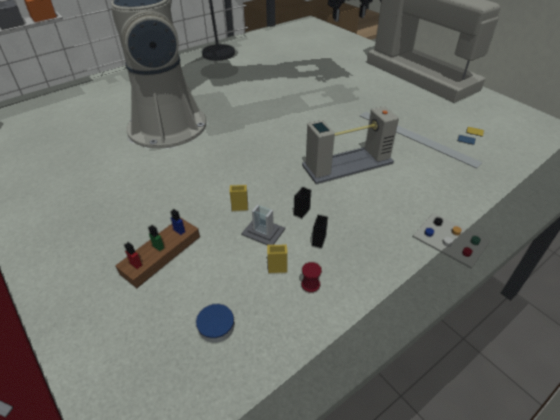

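View pics/top0.png

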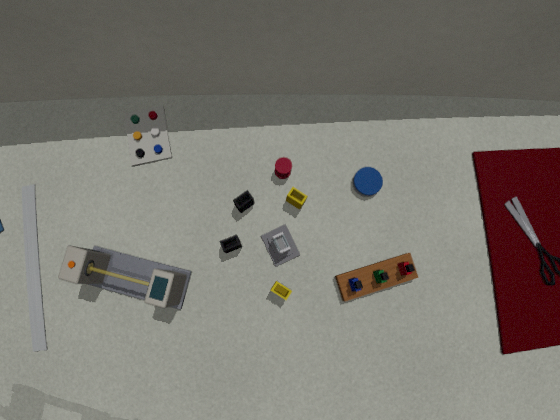

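Both views show the following candidates:
- **Red bar:** red in the rack, scene (133,255) / top (406,268). Possible mix-ups are the red spool (312,275)/(283,168), the green bar (157,238)/(381,276) and the blue bar (178,222)/(355,285).
- **Cell:** clear/white on the stand, scene (263,220) / top (280,243). Look-alikes are two yellow ones, top (297,198) and (281,291), and two black ones, top (244,202) and (231,244).

I choose the red bar in the rack and the clear cell on the grey stand. Close crops come next.

```bash
cat > h.py <<'E'
import cv2,numpy as np,pickle
def ray(c,uv):
    K=np.array([[c['fx'],0,c['cx']],[0,c['fy'],c['cy']],[0,0,1]])
    p=cv2.undistortPoints(np.array(uv,float).reshape(-1,1,2),K,np.array([c['k1'],0,0,0,0.]),None,None,None,).reshape(-1,2) if False else cv2.undistortPoints(np.array(uv,float).reshape(-1,1,2),K,np.array([c['k1'],0,0,0.])).reshape(-1,2)
    d=np.c_[p,np.ones(len(p))]
    return d
def plane(c,uv,z):
    d=ray(c,uv)@c['R']; o=-c['R'].T@c['t']
    s=(z-o[2])/d[:,2]
    return o+d*s[:,None]
def depthpts(c,uv,dep):
    return (ray(c,uv)*np.array(dep)[:,None]-c['t'])@c['R']
def proj(c,X):
    K=np.array([[c['fx'],0,c['cx']],[0,c['fy'],c['cy']],[0,0,1]])
    return cv2.projectPoints(np.array(X,float).reshape(-1,1,3),cv2.Rodrigues(c['R'])[0],c['t'],K,np.array([c['k1'],0,0,0.]))[0].reshape(-1,2)
E
python3 - <<'E'
from h import *
d=pickle.load(open('f0.pkl','rb'))
def crop(n,u,v,w,h,s): return cv2.resize(d[n][0][v:v+h,u:u+w,::-1],None,fx=s,fy=s,interpolation=cv2.INTER_CUBIC)
cv2.imwrite('pics/c1.png',np.vstack([np.hstack([crop('top',250,210,64,48,6),crop('scene',230,195,64,48,6)]),np.hstack([crop('top',330,245,96,48,4),crop('scene',110,200,96,48,4)]).copy()]) )
cv2.imwrite('pics/c2.png',np.hstack([crop('top',330,245,96,64,4),crop('scene',110,205,96,64,4)]))
cv2.imwrite('pics/c3.png',np.hstack([crop('top',55,235,140,80,3),crop('scene',290,100,120,80,3)]))
E
```

```text
(no output)
```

View pics/c1.png

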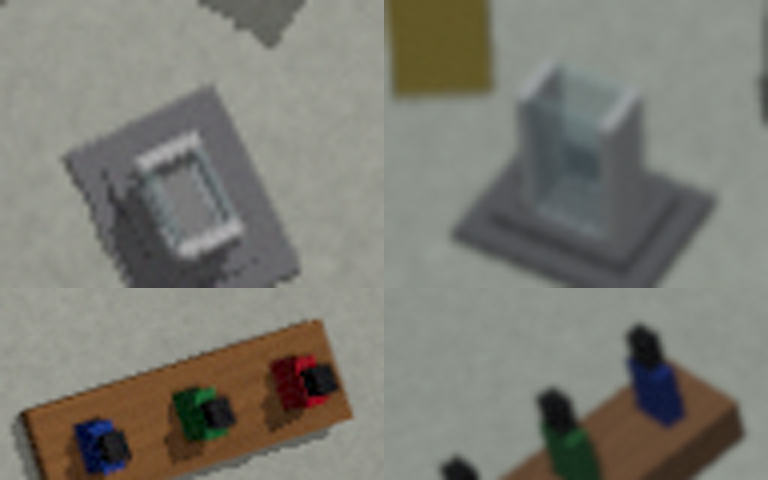

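View pics/c2.png

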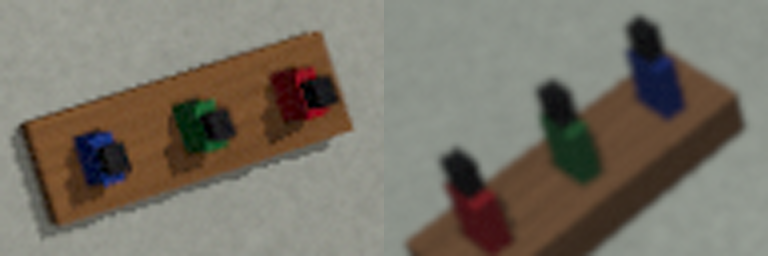

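View pics/c3.png

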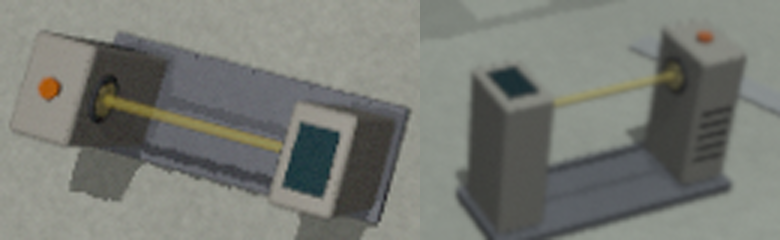

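The crops confirm that the red bar is in the end slot and that the clear cell is the one with the white frosted ends on the stand. Next, measure by casting rays onto planes at known heights.

```bash
cat > meas.py <<'E'
from h import *
d=pickle.load(open('f0.pkl','rb'))
def rect(P,name):
    P=np.asarray(P)[:,:2].astype(np.float32)
    r_=cv2.minAreaRect(P);b=cv2.boxPoints(r_)
    e=b[1]-b[0];f=b[2]-b[1]
    L=e if np.hypot(*e)>np.hypot(*f) else f
    print(name,'c',np.round(r_[0],1),'size',np.round(r_[1],1),'long yaw %.3f'%(np.arctan2(L[1],L[0])%np.pi))
    return r_
for n in('top','scene'):
    p,z,c=d[n]; hsv=cv2.cvtColor(p,cv2.COLOR_RGB2HSV)
    vv,uu=np.mgrid[0:420,0:560];uv=np.c_[uu.ravel(),vv.ravel()]
    W=depthpts(c,uv,z.ravel()).reshape(420,560,3)
    H=W[...,2]; X=W[...,0];Y=W[...,1]
    print(n,'table z',np.median(H[(X>400)&(X<800)&(abs(Y)<400)]))
    box=lambda u0,u1,v0,v1:(uu>=u0)&(uu<=u1)&(vv>=v0)&(vv<=v1)
    R=dict(top=dict(rack=(325,425,245,310),stand=(258,304,220,268),station=(55,195,235,312)),
           scene=dict(rack=(110,210,200,290),stand=(235,292,198,246),station=(295,400,100,185)))[n]
    m=box(*R['rack'])&(H>15)&(hsv[...,0]<20)&(hsv[...,1]>90)&(hsv[...,2]>50)
    for lo,hi in((22,36),):
        k=m&(H>lo)&(H<hi); rect(plane(c,uv[k.ravel()],30.),'rack')
    k=box(*R['rack'])&(H>75)
    nn,lab,st,ce=cv2.connectedComponentsWithStats(k.astype(np.uint8))
    for i in range(1,nn):
        if st[i,4]>8:
            q=lab==i; print(' tall',ce[i].round(1),st[i,4],W[q].mean(0).round(1),H[q].max().round(1))
    k=box(*R['stand'])&(H>58)&(H<76);print('cell n',k.sum())
    if k.sum()>5: rect(plane(c,uv[k.ravel()],68.),'cell')
    k=box(*R['stand'])&(H>8)&(H<16); rect(plane(c,uv[k.ravel()],12.),'stand')
    k=box(*R['station'])&(H>133)
    nn,lab,st,ce=cv2.connectedComponentsWithStats(k.astype(np.uint8))
    cs=[]
    for i in range(1,nn):
        if st[i,4]>30:
            q=lab==i; cs.append(rect(plane(c,uv[q.ravel()],140.),'tower')[0])
    if len(cs)==2:
        a,b=np.array(cs);print('mid',(a+b)/2,'dist',np.hypot(*(a-b)),'yaw',np.arctan2(*(a-b)[::-1]))
    k=box(*R['station'])&(hsv[...,0]>20)&(hsv[...,0]<32)&(hsv[...,1]>90)&(hsv[...,2]>90)
    P=plane(c,uv[k.ravel()],110.)[:,:2].astype(np.float32)
    l=cv2.fitLine(P,cv2.DIST_HUBER,0,.01,.01).ravel();print('beam',k.sum(),l,P.mean(0),P.min(0),P.max(0))
    for nm,lo,hi in(('spool',40,58),('tin',20,32)):
        pass
E
python3 meas.py
```

```text
top table z -0.9052680030551955
rack c [ 487.1 -241.7] size [ 59.7 180.5] long yaw 1.842
 tall [410.3 267.1] 59 [ 504.  -294.4   98.1] 901.0
 tall [384.6 275.9] 45 [ 487.2 -242.1   84.2] 87.8
 tall [358.1 284.8] 55 [ 470.  -184.1   84.5] 88.6
cell n 118
cell c [564.4 -24.6] size [39.7 24.3] long yaw 0.447
stand c [562.  -25.5] size [74.4 59.8] long yaw 0.450
tower c [516.1 395.2] size [46.9 72.2] long yaw 2.901
tower c [469.6 217.4] size [46.1 69.6] long yaw 2.869
mid [492.85514832 306.28577423] dist 183.75532115570283 yaw 1.315359486433033
beam 197 [2.5098881e-01 9.6798998e-01 4.9507574e+02 3.1238211e+02] [495.49405 313.94928] [475.81537 249.04985] [516.476  374.6569]
scene table z -0.2649958930326277
rack c [ 494.1 -246.1] size [ 65.3 180.2] long yaw 1.839
 tall [174.  213.2] 61 [ 484.5 -191.8   92.7] 667.2
 tall [152.8 229.5] 66 [ 491.6 -245.2   82.6] 88.1
 tall [128.4 246.1] 74 [ 514.5 -304.    91.9] 667.2
cell n 208
cell c [610.2 -44. ] size [ 44. 134.] long yaw 2.779
stand c [533.3 -33.8] size [137.5  56. ] long yaw 0.168
tower c [522.8 389.6] size [50.6 76. ] long yaw 2.882
tower c [478.4 211.1] size [47.8 75.7] long yaw 2.914
mid [500.57086182 300.36068726] dist 183.8698493191162 yaw 1.3270247371978918
beam 14 [ 4.7518905e-02 -9.9887031e-01  5.1048624e+02  3.6429654e+02] [510.40863 364.4658 ] [505.44147 355.26413] [515.5325 373.0287]
```

```bash
python3 - <<'E'
from h import *
d=pickle.load(open('f0.pkl','rb'))
p,z,c=d['scene']
q=np.array([[258.5,205],[252.7,211.3],[267.3,216.7],[272.7,210.3]])
P=plane(c,q,68.);print(P.round(1),P.mean(0))
# top-view tab top mask
for n,bx,bxs in(('top',(395,420,255,280),(0,)),('scene',(118,142,235,262),(0,))):
    p,z,c=d[n];vv,uu=np.mgrid[0:420,0:560]
    m=(p.max(2)<45)&(uu>=bx[0])&(uu<bx[1])&(vv>=bx[2])&(vv<bx[3])
    nn,lab,st,ce=cv2.connectedComponentsWithStats(m.astype(np.uint8))
    for i in range(1,nn):
        if st[i,4]>10:
            print(n,st[i],ce[i],plane(c,[ce[i]],87.).round(1),plane(c,[ce[i]],76.).round(1))
    W=depthpts(c,np.c_[uu.ravel(),vv.ravel()],z.ravel()).reshape(420,560,3)
    k=(uu>=bx[0])&(uu<bx[1])&(vv>=bx[2])&(vv<bx[3])&(W[...,2]>80)&(W[...,2]<95)
    Q=W[k];print(n,k.sum(),Q.mean(0),np.median(Q,0),cv2.minAreaRect(Q[:,:2].astype(np.float32)))
    o=-c['R'].T@c['t'];print('cam',o)
exp=[503.2,-299.5,87]
for n in d: print(n,proj(d[n][2],[exp,[564.4,-24.6,68],[492.9,306.3,110]]).round(1))
E
```

```text
[[547.6 -22.8  68. ]
 [556.7 -44.4  68. ]
 [589.7 -28.9  68. ]
 [580.5  -7.9  68. ]] [568.61691856 -26.02074667  68.        ]
top [405 264   9   8  50] [409.28 267.7 ] [[ 503.  -296.5   87. ]] [[ 503.3 -300.7   76. ]]
top 50 [ 504.42369078 -300.32410283   85.40781836] [ 504.48419085 -300.80360793   85.51440991] ((504.2764892578125, -300.8288879394531), (15.926695823669434, 13.169037818908691), 15.061934471130371)
cam [482.02340284  10.13822112 900.99083066]
scene [125 244  10  10  62] [129.40322581 248.4516129 ] [[ 516.3 -304.1   87. ]] [[ 505.1 -302.8   76. ]]
scene 58 [ 505.71782654 -303.14137142   85.58451796] [ 506.59691196 -303.15389196   86.3916416 ] ((503.422119140625, -303.12457275390625), (18.1698055267334, 12.717408180236816), 14.220548629760742)
cam [1104.62751463 -374.08633245  667.23922171]
scene [[129.1 243.4]
 [262.2 209.5]
 [351.1 129.4]]
top [[410.6 267.6]
 [281.3 242.1]
 [120.7 276.6]]
```

```bash
cat > go.py <<'E'
import sys,numpy as np
from rig import r
from scipy.spatial.transform import Rotation as Ro
s=r.sense();t=np.array([float(a) for a in sys.argv[1:4]]);yaw=float(sys.argv[4])
R=Ro.from_euler('xyz',s['tcp_rot']);T=Ro.from_euler('xyz',[np.pi,0,yaw])
print('clock',s['clock'].__round__(2),'pos',s['eef_pos'].round(1),'rot',s['tcp_rot'].round(4),'F',s['contact_force'].round(1),'q',s['qpos'].round(2),'open',round(s['opening'],3))
print('tool delta mm (current axes)',R.inv().apply(t-s['eef_pos']).round(1),'twist',(R.inv()*T).as_rotvec().round(4), 'delta in target axes',T.inv().apply(t-s['eef_pos']).round(1))
E
python3 go.py 504 -301 231 1.842
```

```text
clock 0.1 pos [153.8 605.3 230.6] rot [-3.1403 -0.      2.8928] F [-0.1 -0.1 -0.2] q [ 1.32  0.35  1.63  0.    1.16 -0.  ] open 1.0
tool delta mm (current axes) [-5.626e+02 -7.922e+02  6.000e-01] twist [-1.2000e-03  7.0000e-04  1.0508e+00] delta in target axes [-9.67e+02  9.46e+01 -4.00e-01]
```

jog_arm --moves '[{"grip": -0.3,"translation": [0,0,0],"twist": [0,0,0.117]},{"grip": -0.3,"translation": [0,0,0],"twist": [0,0,0.117]},{"grip": -0.3,"translation": [0,0,0],"twist": [0,0,0.117]},{"grip": -0.3,"translation": [0,0,0],"twist": [0,0,0.117]},{"grip": -0.3,"translation": [0,0,0],"twist": [0,0,0.117]},{"grip": -0.3,"translation": [0,0,0],"twist": [0,0,0.117]},{"grip": -0.3,"translation": [0,0,0],"twist": [0,0,0.117]},{"grip": -0.3,"translation": [0,0,0],"twist": [0,0,0.117]},{"grip": -0.3,"translation": [0,0,0],"twist": [0,0,0.117]}]' --squeeze 30

```text
clock: 0.85
eef_pos: [153.8, 605.5, 230.8]
tcp_rot: [-3.141, 0.001, 1.834]
contact_force: [0.4, 0.2, 0.4]
opening: 0.651
```

```bash
python3 go.py 504 -301 231 1.842
```

```text
clock 0.85 pos [153.8 605.5 230.8] rot [-3.1412e+00  7.0000e-04  1.8340e+00] F [0.4 0.2 0.4] q [ 1.32  0.35  1.63 -0.    1.16  1.06] open 0.651
tool delta mm (current axes) [-9.664e+02  1.022e+02  5.000e-01] twist [-0.0004  0.0007 -0.008 ] delta in target axes [-9.672e+02  9.450e+01 -2.000e-01]
```

jog_arm --moves '[{"grip": -0.3,"translation": [-0.032,0.0034,0],"twist": [0,0,0]},{"grip": -0.3,"translation": [-0.032,0.0034,0],"twist": [0,0,0]},{"grip": -0.3,"translation": [-0.032,0.0034,0],"twist": [0,0,0]},{"grip": -0.3,"translation": [-0.032,0.0034,0],"twist": [0,0,0]},{"grip": -0.3,"translation": [-0.032,0.0034,0],"twist": [0,0,0]},{"grip": -0.3,"translation": [-0.032,0.0034,0],"twist": [0,0,0]},{"grip": -0.3,"translation": [-0.032,0.0034,0],"twist": [0,0,0]},{"grip": -0.3,"translation": [-0.032,0.0034,0],"twist": [0,0,0]},{"grip": -0.3,"translation": [-0.032,0.0034,0],"twist": [0,0,0]},{"grip": -0.3,"translation": [-0.032,0.0034,0],"twist": [0,0,0]}]'

```text
clock: 1.68
eef_pos: [271.8, 304.7, 231.1]
tcp_rot: [-3.141, 0.0, 1.84]
contact_force: [1.1, 0.2, 0.6]
opening: 0.649
```

jog_arm --moves '[{"grip": -0.3,"translation": [-0.032,0.0034,0],"twist": [0,0,0]},{"grip": -0.3,"translation": [-0.032,0.0034,0],"twist": [0,0,0]},{"grip": -0.3,"translation": [-0.032,0.0034,0],"twist": [0,0,0]},{"grip": -0.3,"translation": [-0.032,0.0034,0],"twist": [0,0,0]},{"grip": -0.3,"translation": [-0.032,0.0034,0],"twist": [0,0,0]},{"grip": -0.3,"translation": [-0.032,0.0034,0],"twist": [0,0,0]},{"grip": -0.3,"translation": [-0.032,0.0034,0],"twist": [0,0,0]},{"grip": -0.3,"translation": [-0.032,0.0034,0],"twist": [0,0,0]},{"grip": -0.3,"translation": [-0.032,0.0034,0],"twist": [0,0,0]},{"grip": -0.3,"translation": [-0.032,0.0034,0],"twist": [0,0,0]}]'

```text
clock: 2.52
eef_pos: [389.6, 5.2, 231.3]
tcp_rot: [3.142, -0.0, 1.84]
contact_force: [1.5, 0.4, 0.0]
opening: 0.651
```

jog_arm --moves '[{"grip": -0.3,"translation": [-0.032,0.0034,0],"twist": [0,0,0]},{"grip": -0.3,"translation": [-0.032,0.0034,0],"twist": [0,0,0]},{"grip": -0.3,"translation": [-0.032,0.0034,0],"twist": [0,0,0]},{"grip": -0.3,"translation": [-0.032,0.0034,0],"twist": [0,0,0]},{"grip": -0.3,"translation": [-0.032,0.0034,0],"twist": [0,0,0]},{"grip": -0.3,"translation": [-0.032,0.0034,0],"twist": [0,0,0]},{"grip": -0.3,"translation": [-0.032,0.0034,0],"twist": [0,0,0]},{"grip": -0.3,"translation": [-0.032,0.0034,0],"twist": [0,0,0]},{"grip": -0.3,"translation": [-0.016,0.0034,0],"twist": [0,0,0]},{"grip": -0.3,"translation": [0,0,0],"twist": [0,0,0]}]'

```text
clock: 3.35
eef_pos: [492.4, -250.2, 230.9]
tcp_rot: [3.141, 0.001, 1.838]
contact_force: [-0.2, 0.1, 0.3]
opening: 0.652
```

```bash
python3 go.py 504 -301 150 1.842
```

```text
clock 3.35 pos [ 492.4 -250.2  230.9] rot [3.1413e+00 1.0000e-03 1.8376e+00] F [-0.2  0.1  0.3] q [-0.47  0.24  1.79 -0.    1.11 -0.74] open 0.652
tool delta mm (current axes) [-52.   -2.3  81. ] twist [ 0.0003  0.001  -0.0044] delta in target axes [-52.1  -2.5  80.9]
```

jog_arm --moves '[{"grip": -0.3,"translation": [-0.026,-0.0012,0],"twist": [0,0,-0.004]},{"grip": -0.3,"translation": [-0.026,-0.0012,0],"twist": [0,0,0]},{"grip": -0.3,"translation": [0,0,0.027],"twist": [0,0,0]},{"grip": -0.3,"translation": [0,0,0.027],"twist": [0,0,0]},{"grip": -0.3,"translation": [0,0,0.027],"twist": [0,0,0]},{"grip": -0.3,"translation": [0,0,0],"twist": [0,0,0]},{"grip": -0.3,"translation": [0,0,0],"twist": [0,0,0]}]'

```text
clock: 3.93
eef_pos: [501.8, -296.6, 149.4]
tcp_rot: [-3.139, -0.003, 1.844]
contact_force: [-0.7, -0.8, 0.6]
opening: 0.645
```

```bash
cat > pic.py <<'E'
import sys
from h import *
from rig import r
tag=sys.argv[1]
a=[int(x) for x in sys.argv[2:6]] # top centre, scene centre
d={}
for n in('top','scene'):
    p,z=r.grab_frame(n);d[n]=(p,z,r.calibration(n))
pickle.dump(d,open(f'{tag}.pkl','wb'))
def crop(n,u,v):
    p=d[n][0];u0=min(max(u-50,0),460);v0=min(max(v-50,0),320)
    print(n,'crop origin',u0,v0)
    return cv2.resize(p[v0:v0+100,u0:u0+100,::-1],(400,400),interpolation=cv2.INTER_CUBIC)
cv2.imwrite(f'pics/{tag}.png',np.hstack([crop('top',a[0],a[1]),crop('scene',a[2],a[3])]))
E
python3 go.py 504 -301 67 1.842; python3 pic.py p1 406 268 133 240
```

```text
clock 3.93 pos [ 501.8 -296.6  149.4] rot [-3.1391e+00 -2.8000e-03  1.8442e+00] F [-0.7 -0.8  0.6] q [-0.54  0.38  1.8   0.    0.97 -0.81] open 0.645
tool delta mm (current axes) [-5.1  1.2 82.3] twist [-0.0025 -0.0028  0.0022] delta in target axes [-4.8  1.  82.4]
top crop origin 356 218
scene crop origin 83 190
```

View pics/p1.png

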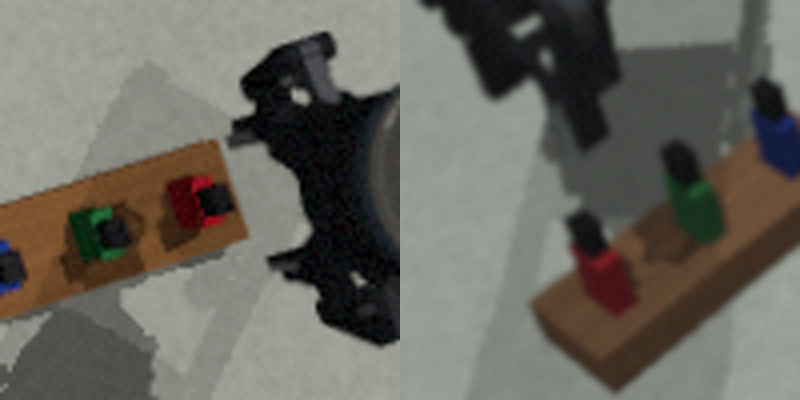

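Fingertips show in the top crop at about (237,135) and (275,262), on either side of the red tab at (214,200). Cast their midpoint at tip height and compare it with the TCP.

```bash
python3 - <<'E'
from h import *
d=pickle.load(open('p1.pkl','rb'));c=d['top'][2]
q=np.array([[415.0,251.5],[424.5,283.5]])
for z in(150,155,160):
    P=plane(c,q,z);print(z,P.round(1).tolist(),P.mean(0).round(1))
p,z,_=d['top']
vv,uu=np.mgrid[0:420,0:560]
W=depthpts(c,np.c_[uu.ravel(),vv.ravel()],z.ravel()).reshape(420,560,3)
k=(W[...,2]>135)&(W[...,2]<185)&(uu>400)&(uu<460)&(vv>220)&(vv<320)
for v,u in np.argwhere(k)[:60:2]: print(u,v,W[v,u].round(0),end=' ')
E
```

```text
150 [[533.0, -286.8, 150.0], [469.6, -301.9, 150.0]] [ 501.3 -294.3  150. ]
155 [[532.7, -284.8, 155.0], [469.7, -299.8, 155.0]] [ 501.2 -292.3  155. ]
160 [[532.4, -282.8, 160.0], [469.8, -297.7, 160.0]] [ 501.1 -290.3  160. ]
416 247 [ 540. -282.  169.] 418 247 [ 539. -281.  182.] 415 248 [ 539. -281.  166.] 417 248 [ 538. -281.  177.] 415 249 [ 537. -280.  167.] 417 249 [ 536. -281.  176.] 415 250 [ 535. -282.  162.] 417 250 [ 534. -283.  171.] 415 251 [ 533. -282.  162.] 417 251 [ 532. -279.  180.] 413 252 [ 531. -278.  162.] 415 252 [ 531. -279.  169.] 417 252 [ 530. -278.  181.] 413 253 [ 529. -278.  160.] 415 253 [ 529. -280.  167.] 418 253 [ 528. -280.  182.] 414 254 [ 527. -280.  162.] 416 254 [ 527. -279.  173.] 418 254 [ 526. -280.  181.] 414 255 [ 526. -280.  160.] 430 280 [ 476. -309.  160.] 426 281 [ 474. -302.  157.] 428 281 [ 474. -303.  165.] 430 281 [ 474. -300.  182.] 424 282 [ 473. -296.  162.] 426 282 [ 473. -296.  171.] 428 282 [ 473. -296.  182.] 423 283 [ 471. -294.  161.] 425 283 [ 471. -295.  169.] 427 283 [ 471. -295.  178.]
```

Tip midpoint agrees with the TCP to within about 1 mm, so the top view can be trusted. Descending.

jog_arm --moves '[{"grip": -0.3,"translation": [-0.004,0.0012,0],"twist": [-0.002,-0.002,0]},{"grip": -0.3,"translation": [0,0,0.02],"twist": [0,0,0]},{"grip": -0.3,"translation": [0,0,0.02],"twist": [0,0,0]},{"grip": -0.3,"translation": [0,0,0.012],"twist": [0,0,0]},{"grip": -0.3,"translation": [0,0,0],"twist": [0,0,0]},{"grip": -0.3,"translation": [0,0,0],"twist": [0,0,0]},{"grip": -0.3,"translation": [0,0,0],"twist": [0,0,0]}]'

```text
clock: 4.62
eef_pos: [506.1, -302.1, 99.5]
tcp_rot: [3.138, 0.003, 1.844]
contact_force: [0.3, 0.5, 0.8]
opening: 0.65
```

```bash
python3 go.py 503.8 -300.2 67.5 1.842
```

```text
clock 4.62 pos [ 506.1 -302.1   99.5] rot [3.1384 0.0032 1.8438] F [0.3 0.5 0.8] q [-0.54  0.45  1.82  0.    0.87 -0.81] open 0.65
tool delta mm (current axes) [ 2.5 -1.8 32. ] twist [0.0032 0.0032 0.0018] delta in target axes [ 2.4 -1.7 32. ]
```

jog_arm --moves '[{"grip": -0.3,"translation": [0,0,0],"twist": [0,0,0]},{"grip": -0.3,"translation": [0,0,0],"twist": [0,0,0]}]'

```text
clock: 4.78
eef_pos: [505.9, -302.0, 99.4]
tcp_rot: [3.138, 0.003, 1.844]
contact_force: [0.4, -0.6, 0.1]
opening: 0.652
```

jog_arm --moves '[{"grip": -0.3,"translation": [0,0,0],"twist": [0,0,0]},{"grip": -0.3,"translation": [0,0,0],"twist": [0,0,0]}]'

```text
clock: 4.95
eef_pos: [505.5, -301.7, 98.8]
tcp_rot: [3.139, 0.003, 1.844]
contact_force: [-0.1, -0.3, -0.0]
opening: 0.651
```

```bash
python3 go.py 503.8 -300.2 67.5 1.842
```

```text
clock 4.95 pos [ 505.5 -301.7   98.8] rot [3.1391e+00 2.6000e-03 1.8438e+00] F [-0.1 -0.3 -0. ] q [-0.54  0.45  1.82  0.    0.87 -0.81] open 0.651
tool delta mm (current axes) [ 2.  -1.3 31.3] twist [0.0025 0.0026 0.0018] delta in target axes [ 1.9 -1.2 31.3]
```

jog_arm --moves '[{"grip": -0.3,"translation": [0,0,0],"twist": [0,0,0]},{"grip": -0.3,"translation": [0,0,0],"twist": [0,0,0]},{"grip": -0.3,"translation": [0,0,0],"twist": [0,0,0]},{"grip": -0.3,"translation": [0,0,0],"twist": [0,0,0]},{"grip": -0.3,"translation": [0,0,0],"twist": [0,0,0]},{"grip": -0.3,"translation": [0,0,0],"twist": [0,0,0]},{"grip": -0.3,"translation": [0,0,0],"twist": [0,0,0]},{"grip": -0.3,"translation": [0,0,0],"twist": [0,0,0]}]'

```text
clock: 5.62
eef_pos: [505.3, -301.6, 98.3]
tcp_rot: [3.14, 0.002, 1.844]
contact_force: [-0.4, 0.4, -0.4]
opening: 0.65
```

```bash
python3 go.py 503.8 -300.2 67.5 1.842
```

```text
clock 5.62 pos [ 505.3 -301.6   98.3] rot [3.1396e+00 2.0000e-03 1.8438e+00] F [-0.4  0.4 -0.4] q [-0.54  0.45  1.82  0.    0.87 -0.81] open 0.65
tool delta mm (current axes) [ 1.8 -1.1 30.8] twist [0.002  0.002  0.0018] delta in target axes [ 1.7 -1.1 30.8]
```

jog_arm --moves '[{"grip": -0.3,"translation": [0.0018,-0.0011,0],"twist": [0.002,0.002,0.002]},{"grip": -0.3,"translation": [0,0,0.01],"twist": [0,0,0]},{"grip": -0.3,"translation": [0,0,0.01],"twist": [0,0,0]},{"grip": -0.3,"translation": [0,0,0.008],"twist": [0,0,0]},{"grip": -0.3,"translation": [0,0,0.0025],"twist": [0,0,0]},{"grip": -0.3,"translation": [0,0,0],"twist": [0,0,0]},{"grip": -0.3,"translation": [0,0,0],"twist": [0,0,0]},{"grip": -0.3,"translation": [0,0,0],"twist": [0,0,0]},{"grip": -0.3,"translation": [0,0,0],"twist": [0,0,0]},{"grip": -0.3,"translation": [0,0,0],"twist": [0,0,0]}]'

```text
clock: 6.45
eef_pos: [504.0, -300.3, 68.2]
tcp_rot: [3.141, 0.001, 1.842]
contact_force: [-0.5, -0.2, 0.4]
opening: 0.647
```

```bash
python3 go.py 503.8 -300.2 67.5 1.842;  python3 pic.py p2 406 268 133 240
```

```text
clock 6.45 pos [ 504.  -300.3   68.2] rot [3.1411e+00 5.0000e-04 1.8418e+00] F [-0.5 -0.2  0.4] q [-0.54  0.49  1.84 -0.    0.81 -0.81] open 0.647
tool delta mm (current axes) [ 0.2 -0.2  0.7] twist [ 0.0005  0.0005 -0.0002] delta in target axes [ 0.2 -0.2  0.7]
top crop origin 356 218
scene crop origin 83 190
```

View pics/p2.png

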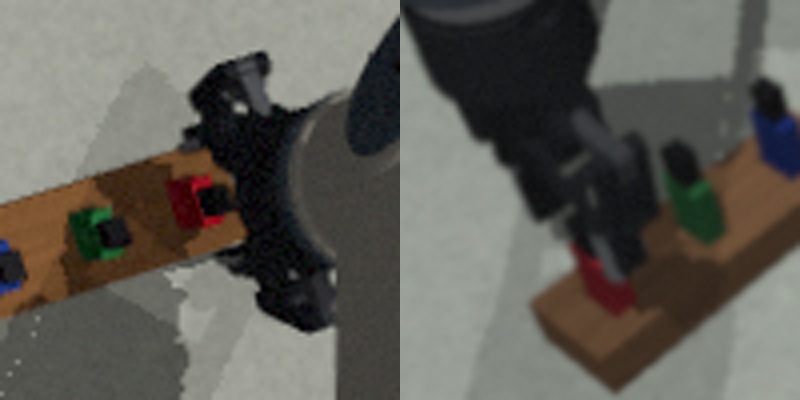

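The tab at crop (214,200) lies between the fingers at (190,135) and (240,262). Closing.

jog_arm --moves '[{"grip": 0.2,"translation": [0,0,0],"twist": [0,0,0]},{"grip": 0.4,"translation": [0,0,0],"twist": [0,0,0]},{"grip": 0.6,"translation": [0,0,0],"twist": [0,0,0]},{"grip": 0.8,"translation": [0,0,0],"twist": [0,0,0]},{"grip": 1,"translation": [0,0,0],"twist": [0,0,0]},{"grip": 1,"translation": [0,0,0],"twist": [0,0,0]},{"grip": 1,"translation": [0,0,0],"twist": [0,0,0]},{"grip": 1,"translation": [0,0,0],"twist": [0,0,0]}]' --squeeze 40

```text
clock: 7.22
eef_pos: [503.9, -300.2, 67.9]
tcp_rot: [3.141, 0.0, 1.842]
contact_force: [0.4, 0.4, 2.5]
opening: 0.173
```

```bash
python3 go.py 503.8 -300.2 67.5 1.842
```

```text
clock 7.22 pos [ 503.9 -300.2   67.9] rot [3.1414e+00 2.0000e-04 1.8418e+00] F [0.4 0.4 2.5] q [-0.54  0.49  1.84  0.    0.81 -0.81] open 0.173
tool delta mm (current axes) [ 0.  -0.1  0.4] twist [ 0.0002  0.0002 -0.0002] delta in target axes [ 0.  -0.1  0.4]
```

jog_arm --moves '[{"grip": 1,"translation": [0,0,-0.006],"twist": [0,0,0]},{"grip": 1,"translation": [0,0,-0.01],"twist": [0,0,0]},{"grip": 1,"translation": [0,0,-0.012],"twist": [0,0,0]},{"grip": 1,"translation": [0,0,-0.018],"twist": [0,0,0]},{"grip": 1,"translation": [0,0,-0.02],"twist": [0,0,0]},{"grip": 1,"translation": [0,0,-0.02],"twist": [0,0,0]},{"grip": 1,"translation": [0,0,-0.02],"twist": [0,0,0]},{"grip": 1,"translation": [0,0,-0.01],"twist": [0,0,0]},{"grip": 1,"translation": [0,0,0],"twist": [0,0,0]}]'

```text
clock: 7.97
eef_pos: [505.2, -301.0, 187.1]
tcp_rot: [3.138, 0.004, 1.842]
contact_force: [1.2, -0.1, 0.1]
opening: 0.176
```

```bash
python3 go.py 564.4 -24.6 185 2.018;  python3 pic.py p3 406 268 133 200
```

```text
clock 7.97 pos [ 505.2 -301.   187.1] rot [3.138  0.0038 1.8418] F [ 1.2 -0.1  0.1] q [-0.54  0.34  1.76 -0.    1.04 -0.81] open 0.176
tool delta mm (current axes) [250.5 131.    1.7] twist [ 0.0032  0.0041 -0.1762] delta in target axes [223.6 172.9   2.1]
top crop origin 356 218
scene crop origin 83 150
```

View pics/p3.png

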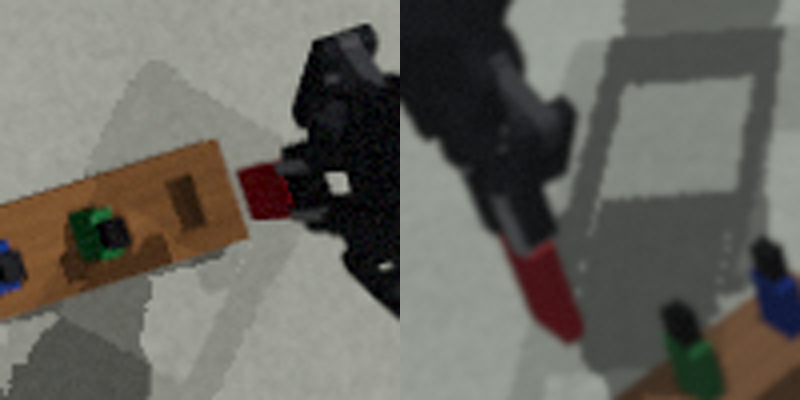

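The red bar is out of its slot and hangs straight, with the empty slot at crop (185,202). Moving over the cell.

jog_arm --moves '[{"grip": 1,"translation": [0,0,0],"twist": [0,0,-0.088]},{"grip": 1,"translation": [0,0,0],"twist": [0,0,-0.088]},{"grip": 1,"translation": [0.028,0.0216,0],"twist": [0,0,0]},{"grip": 1,"translation": [0.028,0.0216,0],"twist": [0,0,0]},{"grip": 1,"translation": [0.028,0.0216,0],"twist": [0,0,0]},{"grip": 1,"translation": [0.028,0.0216,0],"twist": [0,0,0]},{"grip": 1,"translation": [0.028,0.0216,0],"twist": [0,0,0]},{"grip": 1,"translation": [0.028,0.0216,0],"twist": [0,0,0]},{"grip": 1,"translation": [0.028,0.0216,0],"twist": [0,0,0]},{"grip": 1,"translation": [0.028,0.0216,0],"twist": [0,0,0]}]'

```text
clock: 8.9
eef_pos: [561.9, -21.7, 182.2]
tcp_rot: [-3.139, -0.001, 2.018]
contact_force: [0.1, -1.1, -0.5]
opening: 0.18
```

jog_arm --moves '[{"grip": 1,"translation": [0,0,0],"twist": [0,0,0]},{"grip": 1,"translation": [0,0,0],"twist": [0,0,0]},{"grip": 1,"translation": [0,0,0],"twist": [0,0,0]},{"grip": 1,"translation": [0,0,0],"twist": [0,0,0]},{"grip": 1,"translation": [0,0,0],"twist": [0,0,0]},{"grip": 1,"translation": [0,0,0],"twist": [0,0,0]},{"grip": 1,"translation": [0,0,0],"twist": [0,0,0]},{"grip": 1,"translation": [0,0,0],"twist": [0,0,0]},{"grip": 1,"translation": [0,0,0],"twist": [0,0,0]},{"grip": 1,"translation": [0,0,0],"twist": [0,0,0]}]'

```text
clock: 9.73
eef_pos: [562.7, -23.6, 183.8]
tcp_rot: [3.142, 0.0, 2.017]
contact_force: [-0.3, 0.1, -1.0]
opening: 0.175
```

```bash
python3 go.py 564.4 -24.6 150 2.018;  python3 pic.py p4 280 243 263 190
```

```text
clock 9.73 pos [562.7 -23.6 183.8] rot [3.1415 0.     2.0175] F [-0.3  0.1 -1. ] q [-0.04  0.31  1.81 -0.    1.02 -0.49] open 0.175
tool delta mm (current axes) [-1.6  1.1 33.8] twist [ 0.0001  0.     -0.0005] delta in target axes [-1.6  1.1 33.8]
top crop origin 230 193
scene crop origin 213 140
```

View pics/p4.png

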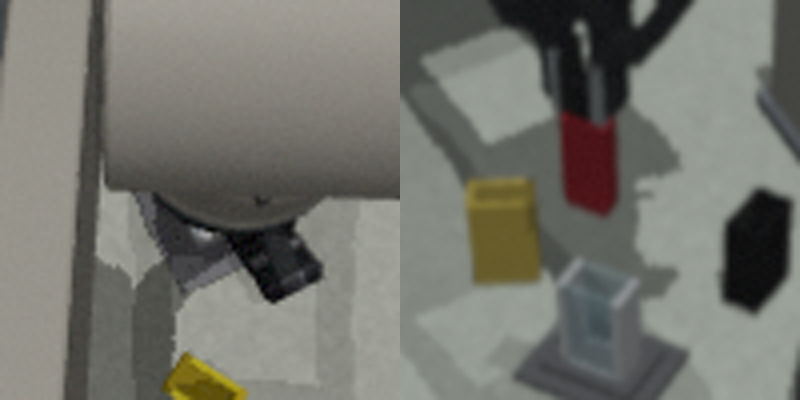

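jog_arm --moves '[{"grip": 1,"translation": [-0.0016,0.0011,0.005],"twist": [0,0,0]},{"grip": 1,"translation": [0,0,0.013],"twist": [0,0,0]},{"grip": 1,"translation": [0,0,0.013],"twist": [0,0,0]},{"grip": 1,"translation": [0,0,0.012],"twist": [0,0,0]},{"grip": 1,"translation": [0,0,0],"twist": [0,0,0]},{"grip": 1,"translation": [0,0,0],"twist": [0,0,0]},{"grip": 1,"translation": [0,0,0],"twist": [0,0,0]},{"grip": 1,"translation": [0,0,0],"twist": [0,0,0]},{"grip": 1,"translation": [0,0,0],"twist": [0,0,0]},{"grip": 1,"translation": [0,0,0],"twist": [0,0,0]}]'

```text
clock: 10.67
eef_pos: [564.8, -24.4, 141.4]
tcp_rot: [3.141, 0.0, 2.018]
contact_force: [0.9, 1.2, 0.1]
opening: 0.175
```

```bash
python3 go.py 564.4 -24.6 141 2.018; python3 - <<'E'
from h import *
from rig import r
p,z=r.grab_frame('scene');c=r.calibration('scene');pickle.dump((p,z,c),open('p5.pkl','wb'))
u0,v0=233,165
cv2.imwrite('pics/p5.png',cv2.resize(p[v0:v0+60,u0:u0+60,::-1],(600,600),interpolation=cv2.INTER_CUBIC))
E
```

```text
clock 10.67 pos [564.8 -24.4 141.4] rot [3.1407e+00 5.0000e-04 2.0178e+00] F [0.9 1.2 0.1] q [-0.05  0.36  1.84  0.    0.93 -0.49] open 0.175
tool delta mm (current axes) [ 0.  -0.4  0.4] twist [ 0.0009  0.0005 -0.0002] delta in target axes [ 0.  -0.4  0.4]
```

View pics/p5.png

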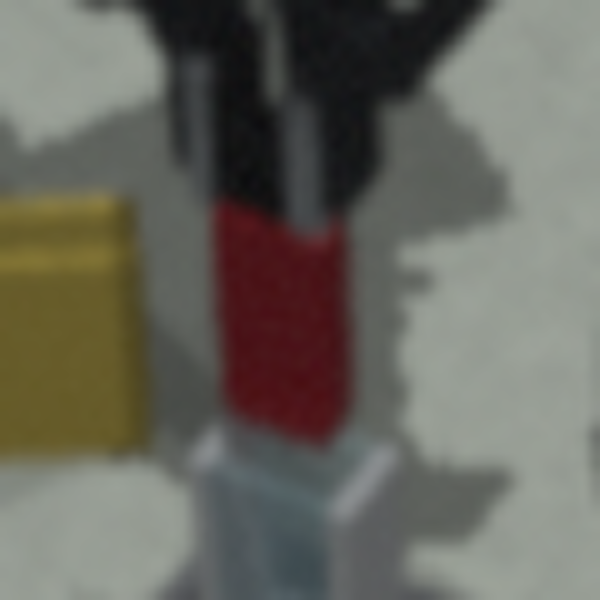

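```bash
python3 - <<'E'
from h import *
p,z,c=pickle.load(open('p5.pkl','rb'))
def rect(cx,cy,yaw,a,b,z):
    R=np.array([[np.cos(yaw),-np.sin(yaw)],[np.sin(yaw),np.cos(yaw)]])
    return np.c_[np.array([[a,b],[a,-b],[-a,-b],[-a,b]])/2@R.T+[cx,cy],[z]*4]
f=lambda X:((proj(c,X)-[233,165])*10+5).round(0).tolist()
print('bar85',f(rect(564.8,-24.4,.447,27,13,84.5)));print('bar138',f(rect(564.8,-24.4,.447,27,13,138.5)))
print('foot',f(rect(564.8,-24.4,.447,23,9,78.5)))
print('cell',f(rect(564.4,-24.6,.447,40,24,68)))
hsv=cv2.cvtColor(p,cv2.COLOR_RGB2HSV)
m=((hsv[...,0]<8)|(hsv[...,0]>172))&(hsv[...,1]>120)&(p[...,0]>60)
for v in range(188,210):
    u=np.where(m[v,240:290])[0]+240
    if len(u):print(v,(u.min()-233)*10,(u.max()+1-233)*10,'row y',(v-165)*10)
E
```

```text
bar85 [[365.0, 395.0], [336.0, 432.0], [226.0, 393.0], [256.0, 357.0]]
bar138 [[358.0, 201.0], [328.0, 238.0], [213.0, 199.0], [245.0, 164.0]]
foot [[354.0, 419.0], [333.0, 444.0], [240.0, 411.0], [261.0, 386.0]]
cell [[404.0, 445.0], [351.0, 513.0], [190.0, 454.0], [245.0, 389.0]]
188 220 340 row y 230
189 220 340 row y 240
190 220 340 row y 250
191 220 340 row y 260
192 220 340 row y 270
193 220 340 row y 280
194 220 340 row y 290
195 220 340 row y 300
196 220 340 row y 310
197 220 340 row y 320
198 220 350 row y 330
199 230 350 row y 340
200 230 350 row y 350
201 230 350 row y 360
202 230 350 row y 370
203 230 350 row y 380
204 230 340 row y 390
205 230 340 row y 400
206 250 340 row y 410
207 270 330 row y 420
208 300 330 row y 430
```

Bar and cell line up to about 1 mm in the scene view: the bar edges are at crop columns 225 and 350, over the rim corners (205,485), (335,520) and (400,450). Now slide the foot in and watch the force.

jog_arm --moves '[{"grip": 1,"translation": [-0.0006,0.0002,0.004],"twist": [0,0,0]},{"grip": 1,"translation": [0,0,0.004],"twist": [0,0,0]},{"grip": 1,"translation": [0,0,0.004],"twist": [0,0,0]},{"grip": 1,"translation": [0,0,0.003],"twist": [0,0,0]},{"grip": 1,"translation": [0,0,0],"twist": [0,0,0]},{"grip": 1,"translation": [0,0,0],"twist": [0,0,0]},{"grip": 1,"translation": [0,0,0],"twist": [0,0,0]}]'

```text
clock: 11.3
eef_pos: [564.9, -24.9, 125.7]
tcp_rot: [-3.141, -0.0, 2.018]
contact_force: [0.1, 0.4, -0.8]
opening: 0.176
```

```bash
python3 go.py 565.2 -24.9 125 2.018; python3 - <<'E'
from h import *
from rig import r
print(r.sense()['wrist_torque'].round(2))
p,z=r.grab_frame('scene');c=r.calibration('scene');pickle.dump((p,z,c),open('p6.pkl','wb'))
u0,v0=233,170
cv2.imwrite('pics/p6.png',cv2.resize(p[v0:v0+60,u0:u0+60,::-1],(600,600),interpolation=cv2.INTER_CUBIC))
E
```

```text
clock 11.3 pos [564.9 -24.9 125.7] rot [-3.1415e+00 -1.0000e-04  2.0178e+00] F [ 0.1  0.4 -0.8] q [-0.05  0.39  1.85 -0.    0.9  -0.49] open 0.176
tool delta mm (current axes) [-0.2  0.3  0.7] twist [-0.0001 -0.0001 -0.0002] delta in target axes [-0.2  0.3  0.7]
[ 0.03 -0.01  0.01]
```

View pics/p6.png

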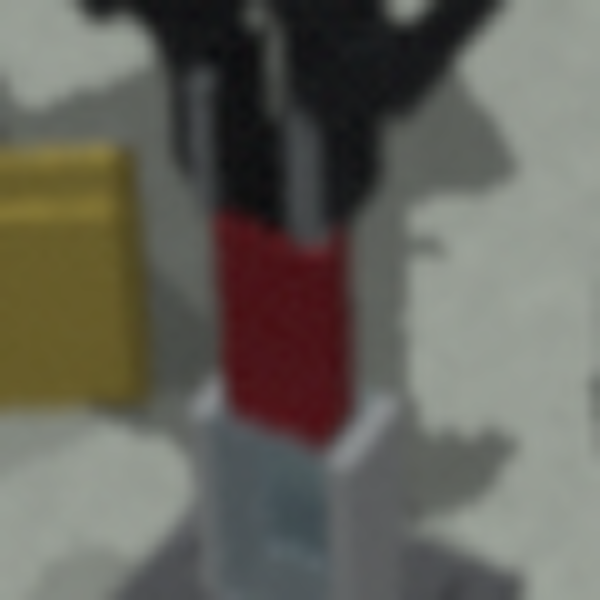

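No force, and the foot has gone in behind the front rim (red ends at crop (330,445)). Continue down.

jog_arm --moves '[{"grip": 1,"translation": [0,0,0.003],"twist": [0,0,0]},{"grip": 1,"translation": [0,0,0.003],"twist": [0,0,0]},{"grip": 1,"translation": [0,0,0.003],"twist": [0,0,0]},{"grip": 1,"translation": [0,0,0.003],"twist": [0,0,0]},{"grip": 1,"translation": [0,0,0.003],"twist": [0,0,0]},{"grip": 1,"translation": [0,0,0],"twist": [0,0,0]},{"grip": 1,"translation": [0,0,0],"twist": [0,0,0]},{"grip": 1,"translation": [0,0,0],"twist": [0,0,0]}]'

```text
clock: 12.02
eef_pos: [564.9, -24.9, 110.8]
tcp_rot: [-3.142, -0.0, 2.018]
contact_force: [-0.4, -0.0, -0.8]
opening: 0.177
```

```bash
python3 go.py 565.2 -24.9 73 2.018; python3 - <<'E'
from h import *
from rig import r
print(r.sense()['wrist_torque'].round(2))
p,z=r.grab_frame('scene')
u0,v0=233,170
cv2.imwrite('pics/p7.png',cv2.resize(p[v0:v0+60,u0:u0+60,::-1],(600,600),interpolation=cv2.INTER_CUBIC))
E
```

```text
clock 12.02 pos [564.9 -24.9 110.8] rot [-3.1415e+00 -1.0000e-04  2.0178e+00] F [-0.4 -0.  -0.8] q [-0.05  0.41  1.86  0.    0.87 -0.49] open 0.177
tool delta mm (current axes) [-0.1  0.3 37.8] twist [-0.0001 -0.0001 -0.0002] delta in target axes [-0.1  0.3 37.8]
[ 0.06  0.08 -0.02]
```

View pics/p7.png

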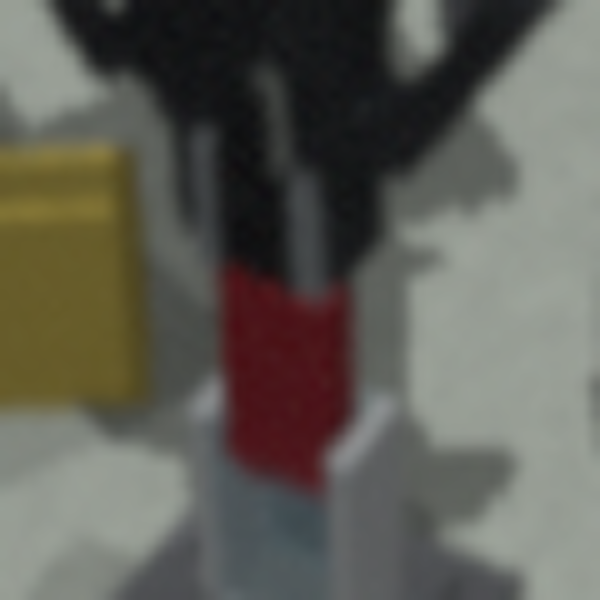

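The bar is visible through the glass between the frosted walls, and there is no force. Lowering the rest, slowly at the end.

jog_arm --moves '[{"grip": 1,"translation": [0,0,0.004],"twist": [0,0,0]},{"grip": 1,"translation": [0,0,0.005],"twist": [0,0,0]},{"grip": 1,"translation": [0,0,0.005],"twist": [0,0,0]},{"grip": 1,"translation": [0,0,0.005],"twist": [0,0,0]},{"grip": 1,"translation": [0,0,0.005],"twist": [0,0,0]},{"grip": 1,"translation": [0,0,0.005],"twist": [0,0,0]},{"grip": 1,"translation": [0,0,0.003],"twist": [0,0,0]},{"grip": 1,"translation": [0,0,0.002],"twist": [0,0,0]},{"grip": 1,"translation": [0,0,0],"twist": [0,0,0]},{"grip": 1,"translation": [0,0,0],"twist": [0,0,0]}]'

```text
clock: 12.9
eef_pos: [564.9, -24.9, 76.7]
tcp_rot: [-3.141, -0.0, 2.018]
contact_force: [-0.7, -0.3, -0.6]
opening: 0.171
```

```bash
python3 go.py 565.2 -24.9 73 2.018; python3 - <<'E'
from h import *
from rig import r
print(r.sense()['wrist_torque'].round(2))
p,z=r.grab_frame('scene')
u0,v0=233,170
cv2.imwrite('pics/p8.png',cv2.resize(p[v0:v0+60,u0:u0+60,::-1],(600,600),interpolation=cv2.INTER_CUBIC))
E
```

```text
clock 12.9 pos [564.9 -24.9  76.7] rot [-3.1415e+00 -1.0000e-04  2.0178e+00] F [-0.7 -0.3 -0.6] q [-0.05  0.46  1.88  0.    0.8  -0.49] open 0.171
tool delta mm (current axes) [-0.2  0.3  3.7] twist [-0.0001 -0.0001 -0.0002] delta in target axes [-0.2  0.3  3.7]
[0.01 0.01 0.04]
```

View pics/p8.png

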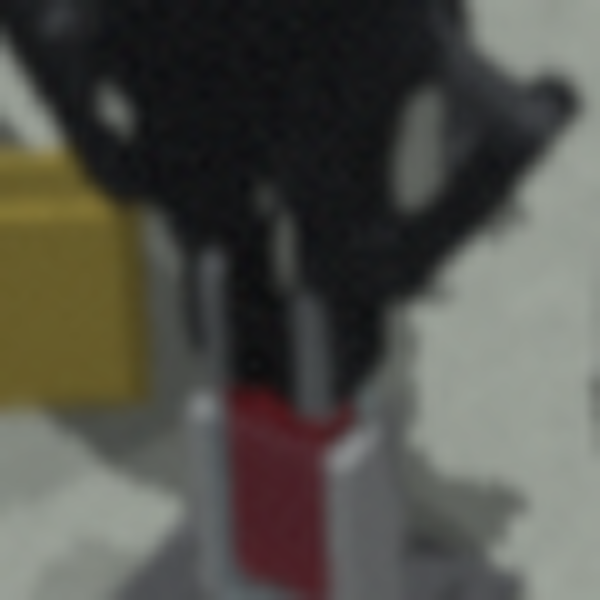

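jog_arm --moves '[{"grip": 1,"translation": [0,0,0.0015],"twist": [0,0,0]},{"grip": 1,"translation": [0,0,0.001],"twist": [0,0,0]},{"grip": 1,"translation": [0,0,0],"twist": [0,0,0]},{"grip": 1,"translation": [0,0,0],"twist": [0,0,0]},{"grip": 0.4,"translation": [0,0,0],"twist": [0,0,0]},{"grip": 0.3,"translation": [0,0,0],"twist": [0,0,0]},{"grip": 0.3,"translation": [0,0,0],"twist": [0,0,0]},{"grip": 0.3,"translation": [0,0,0],"twist": [0,0,0]}]'

```text
clock: 13.62
eef_pos: [564.9, -24.9, 74.3]
tcp_rot: [3.142, 0.0, 2.018]
contact_force: [-0.1, 0.3, -0.6]
opening: 0.354
```

jog_arm --moves '[{"grip": 0.3,"translation": [0,0,-0.01],"twist": [0,0,0]},{"grip": 0.3,"translation": [0,0,-0.02],"twist": [0,0,0]},{"grip": -0.6,"translation": [0,0,-0.02],"twist": [0,0,0]},{"grip": -0.8,"translation": [0,0,-0.02],"twist": [0,0,0]},{"grip": -0.8,"translation": [0,0,0],"twist": [0,0,0]},{"grip": -0.8,"translation": [0,0,0],"twist": [0,0,0]},{"grip": -0.8,"translation": [0,0,0],"twist": [0,0,0]},{"grip": -0.8,"translation": [0,0,0],"twist": [0,0,0]}]'

```text
clock: 14.28
eef_pos: [564.2, -24.9, 143.6]
tcp_rot: [-3.14, -0.001, 2.018]
contact_force: [-0.0, -0.8, 0.7]
opening: 0.9
```

```bash
python3 go.py 565.2 -24.9 29 2.018; python3 pic.py p9 280 243 263 205
```

```text
clock 14.28 pos [564.2 -24.9 143.6] rot [-3.1404e+00 -6.0000e-04  2.0178e+00] F [-0.  -0.8  0.7] q [-0.05  0.36  1.84 -0.    0.94 -0.49] open 0.9
tool delta mm (current axes) [ -0.5   1.  114.6] twist [-0.0012 -0.0006 -0.0002] delta in target axes [ -0.5   0.9 114.6]
top crop origin 230 193
scene crop origin 213 155
```

View pics/p9.png

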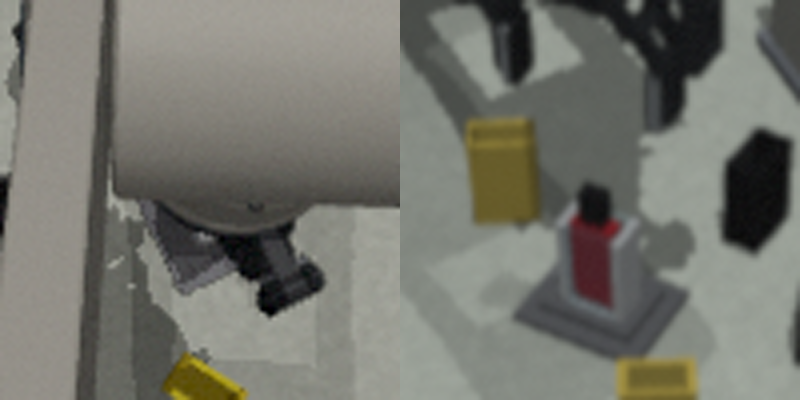

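```bash
python3 - <<'E'
from h import *
p,z,c=pickle.load(open('p9.pkl','rb'))['scene']
vv,uu=np.mgrid[0:420,0:560]
W=depthpts(c,np.c_[uu.ravel(),vv.ravel()],z.ravel()).reshape(420,560,3)
k=(uu>=255)&(uu<270)&(vv>=198)&(vv<213)&(p.max(2)<50)
print(k.sum(),np.percentile(W[k][:,2],[50,90,98]).round(1),W[k].mean(0).round(1))
E
```

```text
64 [85.6 91.4 92.2] [569.2 -30.1  84.9]
```

Tab top reads 92 mm (expected 92), so the bar is fully seated. Now descend astride the frosted faces.

jog_arm --moves '[{"grip": -0.8,"translation": [-0.0003,0.0005,0.01],"twist": [0,0,0]},{"grip": -0.8,"translation": [0,0,0.02],"twist": [0,0,0]},{"grip": -0.8,"translation": [0,0,0.02],"twist": [0,0,0]},{"grip": -0.8,"translation": [0,0,0.01],"twist": [0,0,0]},{"grip": -0.8,"translation": [0,0,0],"twist": [0,0,0]},{"grip": -0.8,"translation": [0,0,0],"twist": [0,0,0]},{"grip": -0.8,"translation": [0,0,0],"twist": [0,0,0]},{"grip": -0.8,"translation": [0,0,0],"twist": [0,0,0]}]'

```text
clock: 15.05
eef_pos: [566.3, -25.0, 85.2]
tcp_rot: [3.14, 0.001, 2.018]
contact_force: [0.1, 0.1, 0.3]
opening: 0.896
```

```bash
python3 go.py 565 -24.8 27 2.018; python3 pic.py p10 280 243 263 205
```

```text
clock 15.05 pos [566.3 -25.   85.2] rot [3.1402e+00 8.0000e-04 2.0178e+00] F [0.1 0.1 0.3] q [-0.05  0.44  1.88 -0.    0.82 -0.49] open 0.896
tool delta mm (current axes) [ 0.7 -1.1 58.2] twist [ 0.0014  0.0008 -0.0002] delta in target axes [ 0.7 -1.1 58.2]
top crop origin 230 193
scene crop origin 213 155
```

View pics/p10.png

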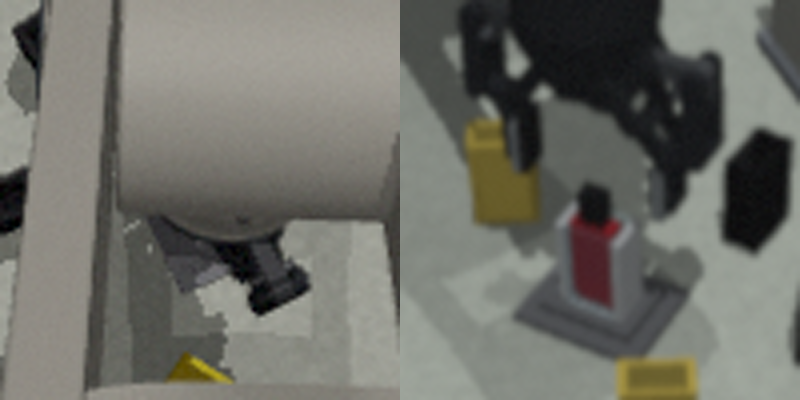

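The fingers, at crop (520,165) and (665,210), straddle the cell at (597,215) evenly. Continue down.

jog_arm --moves '[{"grip": -0.8,"translation": [0.0004,-0.0004,0.01],"twist": [0,0,0]},{"grip": -0.8,"translation": [0,0,0.012],"twist": [0,0,0]},{"grip": -0.8,"translation": [0,0,0.012],"twist": [0,0,0]},{"grip": -0.8,"translation": [0,0,0.012],"twist": [0,0,0]},{"grip": -0.8,"translation": [0,0,0.008],"twist": [0,0,0]},{"grip": -0.8,"translation": [0,0,0.004],"twist": [0,0,0]},{"grip": -0.8,"translation": [0,0,0],"twist": [0,0,0]},{"grip": -0.8,"translation": [0,0,0],"twist": [0,0,0]},{"grip": -0.8,"translation": [0,0,0],"twist": [0,0,0]},{"grip": -0.8,"translation": [0,0,0],"twist": [0,0,0]}]'

```text
clock: 15.98
eef_pos: [565.4, -24.8, 26.8]
tcp_rot: [3.141, 0.0, 2.018]
contact_force: [0.4, -0.4, -0.6]
opening: 0.901
```

jog_arm --moves '[{"grip": -0.8,"translation": [0,0,0],"twist": [0,0,0]},{"grip": -0.8,"translation": [0,0,0],"twist": [0,0,0]},{"grip": -0.8,"translation": [0,0,0],"twist": [0,0,0]}]'

```text
clock: 16.23
eef_pos: [565.1, -24.8, 26.6]
tcp_rot: [3.141, 0.0, 2.018]
contact_force: [0.4, -0.2, 0.5]
opening: 0.904
```

```bash
python3 go.py 565 -24.8 27 2.018; python3 pic.py p11 280 243 263 205
```

```text
clock 16.23 pos [565.1 -24.8  26.6] rot [3.1411e+00 3.0000e-04 2.0178e+00] F [ 0.4 -0.2  0.5] q [-0.05  0.53  1.9  -0.    0.71 -0.49] open 0.904
tool delta mm (current axes) [ 0.  -0.1 -0.4] twist [ 0.0005  0.0003 -0.0002] delta in target axes [ 0.  -0.1 -0.4]
top crop origin 230 193
scene crop origin 213 155
```

View pics/p11.png

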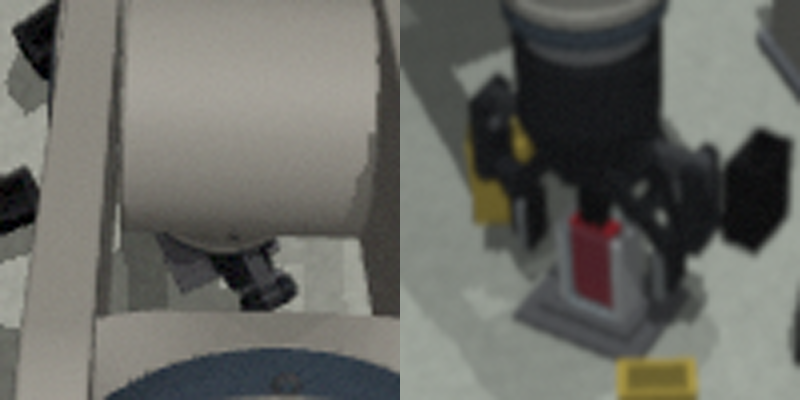

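The fingers stand outside both frosted faces, at crop (530,230) and (660,280), and the tab is clear below the body. Closing gently.

jog_arm --moves '[{"grip": -0.4,"translation": [0,0,0],"twist": [0,0,0]},{"grip": -0.2,"translation": [0,0,0],"twist": [0,0,0]},{"grip": 0,"translation": [0,0,0],"twist": [0,0,0]},{"grip": 0.1,"translation": [0,0,0],"twist": [0,0,0]},{"grip": 0.3,"translation": [0,0,0],"twist": [0,0,0]},{"grip": 0.6,"translation": [0,0,0],"twist": [0,0,0]},{"grip": 1,"translation": [0,0,0],"twist": [0,0,0]},{"grip": 1,"translation": [0,0,0],"twist": [0,0,0]},{"grip": 1,"translation": [0,0,0],"twist": [0,0,0]}]' --squeeze 40

```text
clock: 17.08
eef_pos: [565.1, -24.8, 26.4]
tcp_rot: [3.141, 0.0, 2.018]
contact_force: [-0.0, 0.3, 2.0]
opening: 0.464
```

```bash
python3 go.py 565 -24.8 27 2.018; python3 pic.py p12 280 243 263 205
```

```text
clock 17.08 pos [565.1 -24.8  26.4] rot [3.1414e+00 2.0000e-04 2.0178e+00] F [-0.   0.3  2. ] q [-0.05  0.53  1.9  -0.    0.71 -0.49] open 0.464
tool delta mm (current axes) [ 0.  -0.1 -0.6] twist [ 0.0002  0.0002 -0.0002] delta in target axes [ 0.  -0.1 -0.6]
top crop origin 230 193
scene crop origin 213 155
```

View pics/p12.png

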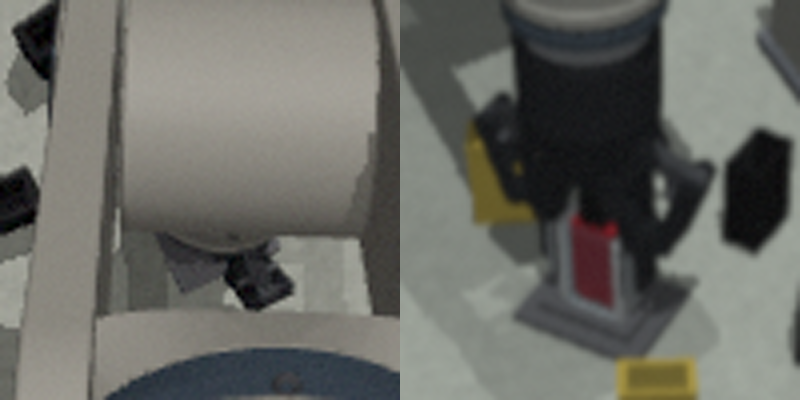

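Gripped, with the opening at 39.4 mm against 40 expected. Lifting.

jog_arm --moves '[{"grip": 1,"translation": [0,0,-0.004],"twist": [0,0,0]},{"grip": 1,"translation": [0,0,-0.006],"twist": [0,0,0]},{"grip": 1,"translation": [0,0,-0.01],"twist": [0,0,0]},{"grip": 1,"translation": [0,0,-0.015],"twist": [0,0,0]},{"grip": 1,"translation": [0,0,-0.015],"twist": [0,0,0]},{"grip": 1,"translation": [0,0,-0.01],"twist": [0,0,0]},{"grip": 1,"translation": [0,0,0],"twist": [0,0,0]},{"grip": 1,"translation": [0,0,0],"twist": [0,0,0]},{"grip": 1,"translation": [0,0,0],"twist": [0,0,0]},{"grip": 1,"translation": [0,0,0],"twist": [0,0,0]}]'

```text
clock: 18.02
eef_pos: [564.3, -24.7, 85.5]
tcp_rot: [-3.14, -0.001, 2.018]
contact_force: [0.8, -1.4, -2.0]
opening: 0.462
```

```bash
python3 go.py 493 306 205 1.316; python3 pic.py p13 280 243 263 205
```

```text
clock 18.02 pos [564.3 -24.7  85.5] rot [-3.1404e+00 -7.0000e-04  2.0178e+00] F [ 0.8 -1.4 -2. ] q [-0.05  0.44  1.88  0.    0.82 -0.49] open 0.462
tool delta mm (current axes) [ 329.1   78.5 -119.4] twist [-1.400e-03 -2.000e-04  7.018e-01] delta in target axes [ 302.1 -152.3 -119.5]
top crop origin 230 193
scene crop origin 213 155
```

View pics/p13.png

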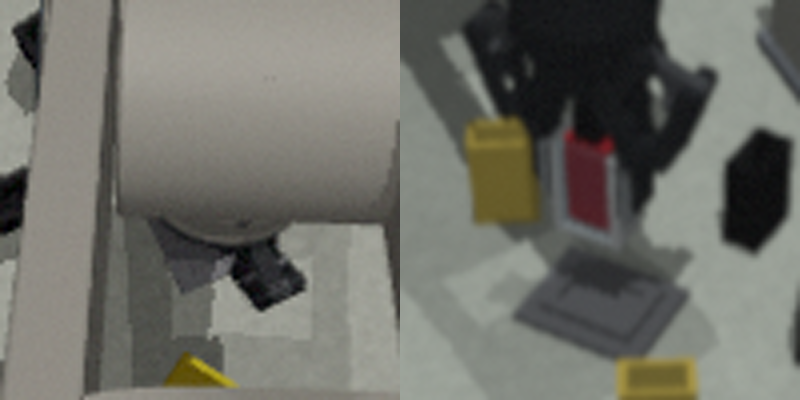

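The cell is lifted off the empty stand (crop (600,300)) with the bar inside, and it is upright. Raise further, turn by 0.70 rad, then travel.

jog_arm --moves '[{"grip": 1,"translation": [0,0,-0.015],"twist": [0,0,0.07]},{"grip": 1,"translation": [0,0,-0.015],"twist": [0,0,0.07]},{"grip": 1,"translation": [0,0,-0.015],"twist": [0,0,0.07]},{"grip": 1,"translation": [0,0,-0.015],"twist": [0,0,0.07]},{"grip": 1,"translation": [0,0,-0.015],"twist": [0,0,0.07]},{"grip": 1,"translation": [0,0,-0.015],"twist": [0,0,0.07]},{"grip": 1,"translation": [0,0,-0.015],"twist": [0,0,0.07]},{"grip": 1,"translation": [0,0,-0.015],"twist": [0,0,0.07]},{"grip": 1,"translation": [0,0,0],"twist": [0,0,0.07]},{"grip": 1,"translation": [0,0,0],"twist": [0,0,0.072]}]'

```text
clock: 18.95
eef_pos: [565.3, -24.8, 206.9]
tcp_rot: [3.141, -0.0, 1.312]
contact_force: [-0.0, -0.5, -2.4]
opening: 0.468
```

```bash
python3 go.py 493 306 205 1.316
```

```text
clock 18.95 pos [565.3 -24.8 206.9] rot [ 3.1405e+00 -2.0000e-04  1.3124e+00] F [-0.  -0.5 -2.4] q [-0.05  0.29  1.79 -0.    1.07  0.21] open 0.468
tool delta mm (current axes) [ 301.3 -154.5    1.8] twist [ 0.0011 -0.0002 -0.0036] delta in target axes [ 301.9 -153.4    1.9]
```

jog_arm --moves '[{"grip": 1,"translation": [0.014,-0.007,0],"twist": [0,0,-0.003]},{"grip": 1,"translation": [0.026,-0.013,0],"twist": [0,0,0]},{"grip": 1,"translation": [0.026,-0.013,0],"twist": [0,0,0]},{"grip": 1,"translation": [0.026,-0.013,0],"twist": [0,0,0]},{"grip": 1,"translation": [0.026,-0.014,0],"twist": [0,0,0]},{"grip": 1,"translation": [0.026,-0.014,0],"twist": [0,0,0]},{"grip": 1,"translation": [0.026,-0.013,0],"twist": [0,0,0]},{"grip": 1,"translation": [0.026,-0.013,0],"twist": [0,0,0]},{"grip": 1,"translation": [0.026,-0.013,0],"twist": [0,0,0]},{"grip": 1,"translation": [0.026,-0.013,0],"twist": [0,0,0]}]'

```text
clock: 19.78
eef_pos: [504.0, 248.1, 205.7]
tcp_rot: [-3.141, 0.001, 1.319]
contact_force: [0.7, 1.0, -2.4]
opening: 0.464
```

jog_arm --moves '[{"grip": 1,"translation": [0.026,-0.013,0],"twist": [0,0,0]},{"grip": 1,"translation": [0.018,-0.009,0],"twist": [0,0,0]},{"grip": 1,"translation": [0.01,-0.005,0],"twist": [0,0,0]},{"grip": 1,"translation": [0,0,0],"twist": [0,0,0]},{"grip": 1,"translation": [0,0,0],"twist": [0,0,0]},{"grip": 1,"translation": [0,0,0],"twist": [0,0,0]},{"grip": 1,"translation": [0,0,0],"twist": [0,0,0]},{"grip": 1,"translation": [0,0,0],"twist": [0,0,0]},{"grip": 1,"translation": [0,0,0],"twist": [0,0,0]},{"grip": 1,"translation": [0,0,0],"twist": [0,0,0]}]'

```text
clock: 20.62
eef_pos: [492.3, 305.3, 206.4]
tcp_rot: [3.141, -0.0, 1.318]
contact_force: [0.1, -0.1, -1.3]
opening: 0.463
```

```bash
python3 go.py 493 306 96.5 1.316; python3 pic.py p14 125 275 351 130
```

```text
clock 20.62 pos [492.3 305.3 206.4] rot [ 3.1414 -0.      1.318 ] F [ 0.1 -0.1 -1.3] q [ 0.55  0.31  1.76 -0.    1.08  0.81] open 0.463
tool delta mm (current axes) [  0.8   0.5 109.9] twist [ 0.0001 -0.      0.002 ] delta in target axes [  0.8   0.5 109.9]
top crop origin 75 225
scene crop origin 301 80
```

View pics/p14.png

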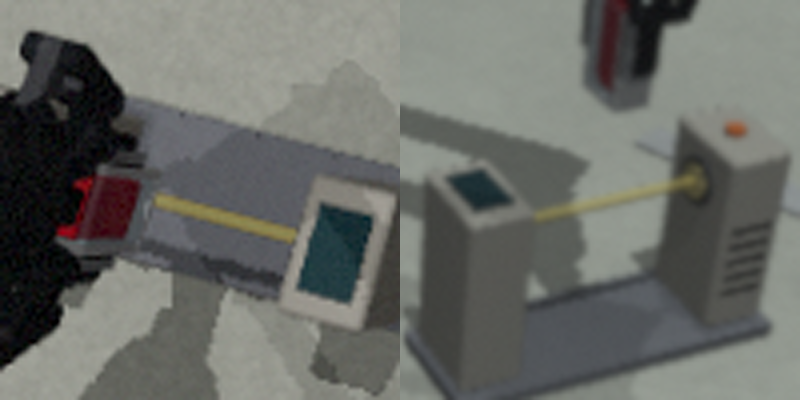

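In the top view the cell (crop (115,210)) lies over the beam line, clear of both towers and square to them. Descending.

jog_arm --moves '[{"grip": 1,"translation": [0.0008,0.0005,0.005],"twist": [0,0,0.002]},{"grip": 1,"translation": [0,0,0.01],"twist": [0,0,0]},{"grip": 1,"translation": [0,0,0.012],"twist": [0,0,0]},{"grip": 1,"translation": [0,0,0.012],"twist": [0,0,0]},{"grip": 1,"translation": [0,0,0.01],"twist": [0,0,0]},{"grip": 1,"translation": [0,0,0.006],"twist": [0,0,0]},{"grip": 1,"translation": [0,0,0],"twist": [0,0,0]},{"grip": 1,"translation": [0,0,0],"twist": [0,0,0]},{"grip": 1,"translation": [0,0,0],"twist": [0,0,0]},{"grip": 1,"translation": [0,0,0],"twist": [0,0,0]}]'

```text
clock: 21.55
eef_pos: [493.2, 306.8, 151.9]
tcp_rot: [3.141, -0.001, 1.317]
contact_force: [-0.1, 0.2, -1.1]
opening: 0.466
```

```bash
python3 go.py 493 306 96.5 1.316; python3 pic.py p15 125 275 351 130
```

```text
clock 21.55 pos [493.2 306.8 151.9] rot [ 3.1408e+00 -8.0000e-04  1.3168e+00] F [-0.1  0.2 -1.1] q [ 0.55  0.37  1.8  -0.    0.97  0.81] open 0.466
tool delta mm (current axes) [-0.9 -0.1 55.4] twist [ 0.0008 -0.0008  0.0008] delta in target axes [-0.8 -0.  55.4]
top crop origin 75 225
scene crop origin 301 80
```

View pics/p15.png

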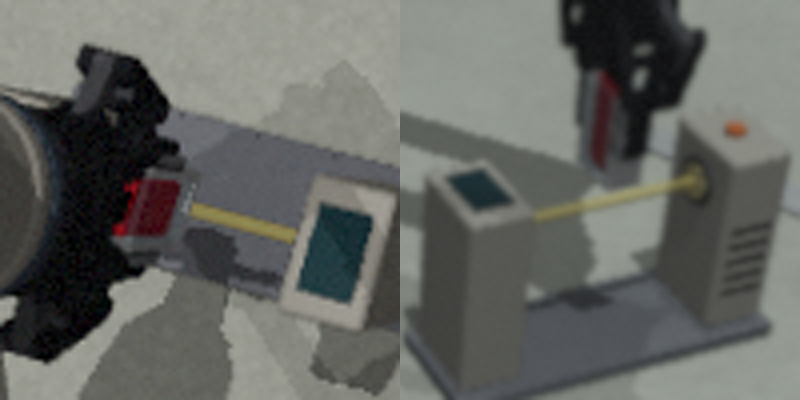

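The view shows the cell between the towers and just above the beam, with no contact (cell at scene crop (605,140)). Last 55 mm.

jog_arm --moves '[{"grip": 1,"translation": [0,0,0.007],"twist": [0,0,0]},{"grip": 1,"translation": [0,0,0.01],"twist": [0,0,0]},{"grip": 1,"translation": [0,0,0.01],"twist": [0,0,0]},{"grip": 1,"translation": [0,0,0.01],"twist": [0,0,0]},{"grip": 1,"translation": [0,0,0.01],"twist": [0,0,0]},{"grip": 1,"translation": [0,0,0.006],"twist": [0,0,0]},{"grip": 1,"translation": [0,0,0.002],"twist": [0,0,0]},{"grip": 1,"translation": [0,0,0],"twist": [0,0,0]},{"grip": 1,"translation": [0,0,0],"twist": [0,0,0]},{"grip": 1,"translation": [0,0,0],"twist": [0,0,0]}]'

```text
clock: 22.48
eef_pos: [493.1, 306.7, 96.7]
tcp_rot: [3.141, -0.001, 1.317]
contact_force: [-0.3, 0.1, -1.4]
opening: 0.465
```

jog_arm --moves '[{"grip": 1,"translation": [0,0,0],"twist": [0,0,0]},{"grip": 1,"translation": [0,0,0],"twist": [0,0,0]},{"grip": 1,"translation": [0,0,0],"twist": [0,0,0]},{"grip": 1,"translation": [0,0,0],"twist": [0,0,0]},{"grip": 1,"translation": [0,0,0],"twist": [0,0,0]},{"grip": 1,"translation": [0,0,0],"twist": [0,0,0]},{"grip": 1,"translation": [0,0,0],"twist": [0,0,0]},{"grip": 1,"translation": [0,0,0],"twist": [0,0,0]}]'

```text
clock: 23.15
eef_pos: [492.8, 306.5, 96.3]
tcp_rot: [-3.142, 0.0, 1.317]
contact_force: [-0.9, 0.6, -1.8]
opening: 0.461
```

```bash
python3 go.py 493 306 96.5 1.316; python3 pic.py p16 125 275 351 130; python3 - <<'E'
from h import *
d=pickle.load(open('p16.pkl','rb'))
p,z,c=d['top'];vv,uu=np.mgrid[0:420,0:560]
hsv=cv2.cvtColor(p,cv2.COLOR_RGB2HSV)
W=depthpts(c,np.c_[uu.ravel(),vv.ravel()],z.ravel()).reshape(420,560,3)
m=((hsv[...,0]<10)|(hsv[...,0]>170))&(hsv[...,1]>110)&(uu<190)&(uu>90)&(vv>240)&(vv<310)
print(m.sum(),W[m].mean(0).round(1),np.percentile(W[m],[2,98],axis=0).round(1))
cv2.imwrite('pics/full16.png',np.hstack([cv2.resize(d[n][0],(400,300))[...,::-1] for n in('top','scene')]))
E
```

```text
clock 23.15 pos [492.8 306.5  96.3] rot [-3.1416  0.      1.3168] F [-0.9  0.6 -1.8] q [ 0.55  0.45  1.84 -0.    0.86  0.81] open 0.461
tool delta mm (current axes) [-0.4  0.3 -0.2] twist [-0.      0.      0.0008] delta in target axes [-0.4  0.3 -0.2]
top crop origin 75 225
scene crop origin 301 80
121 [490.5 294.  141. ] [[460.6 268.8 101.1]
 [511.1 305.7 256.3]]
```

View pics/p16.png

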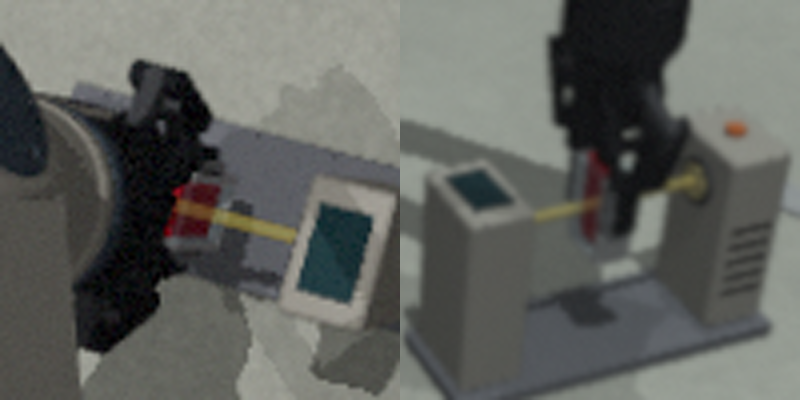

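View pics/full16.png

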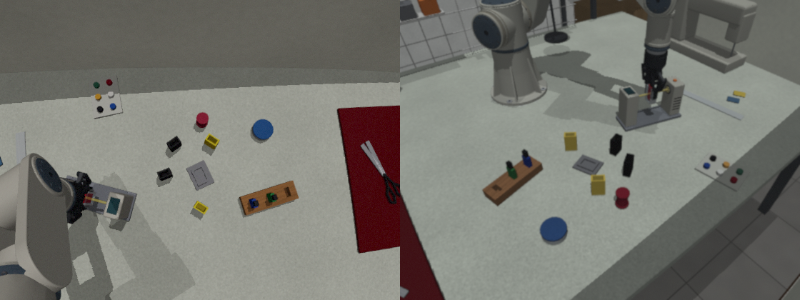

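```bash
python3 - <<'E'
from h import *
d=pickle.load(open('p16.pkl','rb'))
p,z,c=d['top'];vv,uu=np.mgrid[0:420,0:560]
hsv=cv2.cvtColor(p,cv2.COLOR_RGB2HSV)
W=depthpts(c,np.c_[uu.ravel(),vv.ravel()],z.ravel()).reshape(420,560,3)
m=((hsv[...,0]<14)|(hsv[...,0]>170))&(hsv[...,1]>90)&(uu<135)&(uu>112)&(vv>265)&(vv<295)&(W[...,2]>80)&(W[...,2]<145)
P=W[m][:,:2]-[493.4,306.3]; y=1.316
ax=np.array([np.sin(y),-np.cos(y)]);al=np.array([np.cos(y),np.sin(y)])
s=P@ax;print(m.sum(),'lateral pct',np.percentile(s,[2,50,98]).round(1),'mid',round((np.percentile(s,2)+np.percentile(s,98))/2,1),'along',np.percentile(P@al,[2,50,98]).round(1),'z',np.percentile(W[m][:,2],[2,98]).round(1))
E
```

```text
113 lateral pct [-11.7  -0.8  13.6] mid 1.0 along [-12.9 -10.8  -4.5] z [100.8 139.7]
```

All checks agree: lateral offset about 1 mm, along the beam about 0 mm, bar shoulder at z 140 (expected 140). Handing in.

```bash
python3 -c "
from rig import r
print(r.sign_off()); s=r.sense(); print(s['clock'],s['eef_pos'],s['opening'])"
```

```text
the job is handed in; nothing more can be done
None
the job is handed in; nothing more can be done
```

The red bar is fully down in the glass cell, and I handed the job in at about 23.2 s with the arm holding the cell upright in the light beam. The hand-in gives no verdict, so the results below are my own checks.

- **Bar in cell:** I took the red bar from the end slot and slid it into the cell on its stand without measurable force. The tab top read 92 mm, as expected for a fully seated bar.
- **Grip:** I closed on the two frosted faces at 40 N, with a jaw opening of 39.4 mm against the 40 mm cell. The pictures show no finger on the clear faces.
- **Position at hand-in:** The cell middle is about 1 mm sideways from the beam and about 0 mm from half way along it. The bar's shoulder is at z ≈ 140 mm, as expected, and the jaws are square to the beam within about 0.01 rad.
- **Other objects:** The wrist force was only a couple of newtons, consistent with the load alone, so there was no sign of touching the station. The other bars, spool and tin look unmoved by eye in the last pictures; I did not measure them.
- **Disagreement:** The scene camera placed things 2–4 mm off from the top camera. I relied on the top view, which matched the arm's measured fingertip position within about 1 mm.

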